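Aim a mist head in the propagation case

ROBOT

A 7-joint arm with a two-finger parallel gripper is mounted at the origin on the work surface. World frame = base frame: x ahead of the robot, y to its left, z up, the work surface at z = 0. Lengths are in m, angles in rad, forces in N, time in s.
With the tool pointing down it reaches from about 0.425 to 0.925 m from the base axis. Payload 6.8 kg.
Tool frame: the origin (TCP) lies at the very end of the fingers, on their centre line; the grasp point (between the pads) lies 19 mm behind it; z points along the fingers, y is the line along which they close (so a half turn about z gives the same grasp; the last joint's range is limited). The gripper opens to 85 mm and grips with 20 to 120 N. Pads are 22 mm wide; open, the fingers measure 114 mm over their backs; the gripper's body (76 mm by 85 mm) begins 54 mm behind the grasp point. The pads swing forward as they close: fully open they stand 13 mm farther back than shut.
Start: joints at [-1.388, 0.477, 0.022, 1.555, -0.011, 1.109, -0.083], TCP at [0.194, 0.647, 0.231] pointing down, gripper open.
Joint ranges: [-2.96, 2.96], [-0.34, 2.1], [-1.41, 1.46], [0.24, 2.44], [-1.37, 4.51], [0.17, 1.92], [-2.96, 2.96]. Speed limits (rad/s): [2.39, 2.39, 3.14, 3.14, 3.14, 3.14, 3.14].

INTERFACE

Orientations are given as a rotation vector (axis times angle).
In Python, from bench import get_obs, viewer, r gives the robot as it stands. The module is installed in compiled form; this text tells all that it offers.
- The arm moves only by the tool play_rows, never from a script. Its argument "commands" is a list that holds one entry, the list of rows, each a list of 5 numbers: the gripper's target within -1 to 1 (shut at 1, half-way at 0, fully open at -1), then the shift along the tool's x, y, z scaled (see below), then the turn about the tool's z scaled (see below). A call has 1 to 12 rows; each row is the pose to reach, as a shift and turn from the pose commanded when the call began, along the tool's axes at that moment; what a row does not reach only later rows make up. The controller multiplies each number of a shift by 0.2 m and each number of a turn by pi/2 rad. A row lasts 1/12 s, in which the tool goes at most 41.7 mm and 7.16 degrees, less where a joint would pass 70% of its speed; a pose out of reach is approached as far as the arm can. A call with a number of a shift or a turn outside -1 to 1 is refused whole. A call with a gripper value outside its range is refused whole. The fingers move at their own pace and stop on an object; "grip_force" is the grip in N (left out, the last holds). Time passes only in rows, so rows that repeat a pose let the fingers close. It gives the time, the measured TCP pose, the force, the opening and the grip force at its end, in the units of the state.
- get_obs(): the state, without advancing time (a new reading comes with each control period).
- viewer.grab_frame(name): name is "side" or "top"; returns a dict with "pixels" (400x640x3 uint8, red, green, blue), "fovy" (degrees; the focal length in pixels is half the picture's height over the tangent of half this angle, whatever the lens; pixels are square), "cx", "cy" (the principal point, pixels), "world_to_cam" (4x4, takes a point from world to camera coordinates). Camera axes: x right, y up, looking along -z (the intrinsics and any distortion apply to the point x, -y, -z); pixel columns grow to the right and rows downward; lengths in m; the calibration is good to about 2 mm. A picture is of the moment at which its call begins. There is no depth.
- r.hand_in(): hands the job in; it is judged then, once.
Trained networks look in a picture, given as the dict that the camera call returned (one of the last four; its "shot" number tells which), for a name from the list of things; names that differ only in an ending like _2 or _b are one class to them, and where a whole thing is asked for, a point or a joint stands for the part that bears it (a point fixed in the world has none). Each returns a list of dicts, best first, with "score" (0 to 1); they miss things now and then, are a little off and sometimes report something else, mostly with a low value. They report only what shows in the picture. A call takes as long as a camera call. They do not tell look-alikes from the thing itself.
- viewer.trace(picture, thing): "pixels" (400x640 bool, what is visible of it) and "rect" ([left, top, right, bottom] in pixels, round what is visible of it).
The state is a dict: "clock": time; "joints": joint angles; "qvel": joint speeds; "tau": joint torques, N m; "tcp_pos": TCP position; "orientation": TCP orientation; "contact_force": force on the tool from outside, world axes, zero at the start; "moment": the same for the moment, N m; "grip_width": finger opening in m; "gripper_force": force on a finger pad.
Only numpy, scipy, OpenCV 4.12 (cv2) and the standard library are available. Lean on these libraries where they do the work, as an engineer would, in place of code of your own. Each camera call takes 0.05 s, during which the arm holds its last target. There are 200 camera calls.

TASK

Get the mist head that is lying on the mat ready for the seedlings: stand it up on its foot on the mat and let go of it, and lift the case's clear lid until its springs hold it open. Then take the mist head again from above and stand it in the middle of the round pad in the case with its jet facing the way the pad's pointer points; leave the lid open and the other things where they are.

Things in the scene. Friction and masses are not known exactly. Their poses are not given: they have to be found in the camera images.
- mist_head: mist head, 0.30 to 0.48 kg (all sizes in mm): square steel foot 56 x 56 x 14, from its middle a grey cylinder 32 across, from 14 to 120 above the underside, and one brass jet (16 across) out sideways. Origin: centre of the foot's underside; +z up the cylinder, +x the way the jet points. Starts lying on the mat, foot to the robot's right, top pointing left (within 40 degrees of +y) and 6 degrees down, jet upwards
- jet_tip (a point): centre of the jet's tip, 38 out along the mist head's +x and 58 up its +z (the jet is level when the head stands)
- head_top (a point): centre of the top of the mist head's cylinder, 120 up its +z. The head's centre of mass is about 30 above the underside: let go with its foot on the mat and leaning less than about 35 degrees, it rocks upright by itself
- pad: aiming pad, fixed on the case's floor in the half to the robot's right: dark steel disc 88 across, 10 high, with a flat arrow pointer at its rim, flush with the disc's top. Origin: centre of the disc's underside (6 above the bench); +z up, +x the way the pointer points, which differs each time, up to 115 degrees either side of the case's front (robot side)
- pad_pointer (a point): tip of the pad's pointer, 70 from the disc's centre, at the height of the disc's top
- case: propagation case, fixed: white open box 240 deep (x) by 360 wide (y), walls 100 high and 6 thick, floor 6 thick. Origin under its centre, front faces -x (robot), far side +x. In its +y half (40 to 160 off the centre line) a yellow seedling block, top 61 above the bench, grass to 95; in its -y half the aiming pad. The lid lies on its rim
- lid (a joint): the case's lid: 0 shut, grows as it opens, stop at 1.75 (past upright). Clear panel in a 12 thick aluminium frame, 0.6 kg, hinged on the case's far rim. Below a balance point at about 0.65 rad it sinks shut; above it the hinge springs swing it slowly (1 to 2 rad/s) to the stop and hold it. Lifting at the handle takes under 3 N
- lid_handle (a point): middle of the lid's handle: round steel bar 10 across, 120 long, parallel to the hinge, on two end posts over the lid's front edge, its axis 38 above the lid's top face (150 above the bench when shut); 235 from the hinge along the lid and 50 above the lid's underside
- lid_hinge (a point): middle of the lid's hinge line, on the case's far rim, 100 above the bench; the line runs along the case's y
- mat: fixed black rubber mat 320 (x) by 280 (y), 3 thick, on which the mist head lies; origin under its centre
- blank_riser: bystander: the same square-footed riser WITHOUT a jet, standing upright on the mat near the mat's far right corner; leave alone. Foot 56 x 56, 120 tall, origin under the foot
- pot: bystander: small open terracotta pot, 64 across the rim, 60 tall, standing on the mat at its near right corner, origin under its centre; leave alone
- feed_bottle: bystander: amber bottle, 54 across, 130 tall, near the back of the bench, origin under its centre; leave alone
- seed_jar: bystander: jar, 60 across, 70 tall, right of the mat, origin under its centre; leave alone
- screwdriver: bystander: screwdriver lying right of the mat; leave alone
- cone_cell: bystander: yellow tapered cell, 38 across, 90 tall, left of the robot, in front of the case, origin under its centre; leave alone
- cup: bystander: white cup, 70 across, 80 tall, far left, origin under its centre; leave alone
Mind the look-alikes: they are no part of the job. What is shaped like the mist_head but red is not meant.

How it is judged:
On the way:
1. the mist head stands upright on its foot on the mat (or the bench), let go (angle between mist_head's own z axis and vertical below 0.1 rad and contact force between the fingers and mist_head below 0.05 N and height (world z) of mist_head between -0.004 and 0.008 m and linear speed of mist_head below 0.03 m/s), for 0.2 s.
At the end, for the whole second after the job is handed in: the mist head stands upright (within 0.1 rad), at rest and released, on the pad, its middle within 9 mm of the pad's middle, its jet pointing the pointer's way within 0.14 rad (8 degrees); the lid stays open by itself (above 1.4 rad) (angle between mist_head's own z axis and vertical below 0.1 rad and contact force between the fingers and mist_head below 0.05 N and horizontal distance between mist_head and pad below 0.009 m and z of mist_head in the frame of pad between 0.006 and 0.014 m and angle between the x axis of mist_head and the x axis of pad, either way round below 0.14 rad and x of jet_tip in the frame of pad above 0.02 m and linear speed of mist_head below 0.02 m/s and value of joint lid above 1.4 rad and velocity of joint lid below 0.1 rad/s); the robot touches nothing.
It fails at once if one of the other things (blank riser, pot, feed bottle, seed jar, screwdriver, cone cell, cup) is moved more than 40 mm or knocked over (distance of any of blank_riser, pot, feed_bottle, seed_jar, screwdriver, cone_cell, cup from where it was at the start of the episode above 0.04 m or angle between any of blank_riser, pot, feed_bottle, seed_jar, cone_cell, cup's own z axis and vertical above 0.6 rad).
It also fails if it takes over 72 s, if anything falls off the work surface, if the arm or the gripper's body presses on something with over 40 N, if the wrist force passes 120 N, or if a joint passes its speed limit or range.

## Working session

There is one attempt and no reset: what is moved stays moved. The work goes in short steps, Python scripts to look and compute and a tool call to move; the robot and the scene stay as the last step left them, time stands still between calls to the robot, and variables do not carry over. Pictures are saved under pics/ and viewed, at most 10 in all, crops included, and the job is handed in when it is done.

Besides the shell and the picture viewer there is one more tool, called after ">>>" by a JSON object that holds its "method" and its "body", one argument or row to a line. play_rows: Moves the arm, as the interface text tells. Shifts and turns lie within -1 to 1; 1 stands for 0.2 m of shift or pi/2 rad of turn. Its arguments: {"type":"object","properties":{"commands":{"type":"array","items":{"type":"array","items":{"type":"array","items":{"type":"number","minimum":-1,"maximum":1}}}},"grip_force":{"type":"number"}},"required":["commands"]}

```bash
mkdir -p pics; ls
python3 - <<'E'
from bench import get_obs, viewer, r
import cv2
for n in("side","top"):
    p=viewer.grab_frame(n); cv2.imwrite(f"pics/{n}0.png",p["pixels"][:,:,::-1])
    print(n,p["fovy"],p["cx"],p["cy"],p["world_to_cam"].round(3).tolist(),[k for k in p])
    for t in["mist_head","pad","case","lid","mat","blank_riser","jet_tip","lid_handle"]:
        try: print(t,[(d["rect"],round(d["score"],2)) for d in viewer.trace(p,t)])
        except Exception as e: print(t,e)
o=get_obs(); print({k:(v if not hasattr(v,'round') else v.round(4).tolist()) if not isinstance(v,float) else v for k,v in o.items()})
E
```

```text
pics
side 50.187350857580775 321.9821046985554 199.5219521883833 [[0.869, -0.495, -0.014, -0.451], [0.35, 0.592, 0.726, -0.287], [-0.351, -0.635, 0.688, -1.397], [0.0, 0.0, 0.0, 1.0]] ['pixels', 'fovy', 'cx', 'cy', 'world_to_cam', 'shot']
mist_head [([296.0, 326.8, 338.6, 365.3], 0.7), ([268.9, 275.9, 309.2, 299.5], 0.64), ([362.3, 256.6, 381.6, 295.0], 0.63)]
pad []
case [([254.3, 130.7, 345.6, 215.4], 0.74), ([383.3, 344.5, 401.1, 376.6], 0.31), ([361.6, 258.5, 383.3, 295.1], 0.23)]
lid [([254.8, 126.6, 349.2, 199.3], 0.85)]
mat [([319.8, 237.8, 445.0, 339.1], 0.68), ([352.6, 298.8, 378.2, 327.5], 0.6)]
blank_riser [([417.0, 260.2, 442.1, 303.3], 0.76)]
jet_tip [([361.4, 257.5, 382.1, 296.3], 0.72), ([299.6, 325.9, 336.9, 366.2], 0.72), ([272.6, 279.4, 310.5, 299.5], 0.61), ([418.2, 265.1, 443.8, 303.1], 0.53)]
lid_handle [([255.3, 129.5, 348.5, 197.2], 0.89)]
top 48.06908718509713 318.18131252205 196.85087647903416 [[-0.013, -1.0, 0.002, 0.015], [0.997, -0.012, 0.081, -0.55], [-0.081, 0.003, 0.997, -1.757], [0.0, 0.0, 0.0, 1.0]] ['pixels', 'fovy', 'cx', 'cy', 'world_to_cam', 'shot
[... 368 characters left out ...]
, 0.9), ([378.9, 188.6, 406.7, 210.5], 0.73)]
blank_riser [([415.0, 154.5, 431.2, 173.7], 0.57)]
jet_tip [([362.6, 245.8, 385.4, 270.7], 0.85), ([406.4, 254.6, 437.8, 274.8], 0.83), ([379.7, 188.0, 404.2, 206.6], 0.72)]
lid_handle [([199.0, 152.1, 298.0, 223.2], 0.65)]
{'clock': 0.9, 'joints': [-1.3881, 0.477, 0.0225, 1.5554, -0.0115, 1.1093, -0.0831], 'qvel': [-0.0, -0.0008, 0.0006, 0.0018, -0.0004, -0.0001, 0.0003], 'tau': [0.0001, -59.6311, 1.6057, -28.155, 0.0124, 0.0013, -0.0], 'tcp_pos': [0.1936, 0.6467, 0.2313], 'orientation': [0.4552, 3.1084, 0.0], 'contact_force': [0.4755, 0.0924, -0.1196], 'moment': [0.0204, 0.0264, -0.0243], 'gripper_force': 0.0, 'grip_width': 0.08509282091062981}
```

Run:
```python
import cv2
s=cv2.imread("pics/side0.png");t=cv2.imread("pics/top0.png")
a=cv2.resize(s[110:390,190:490],None,fx=2.14,fy=2.14,interpolation=cv2.INTER_CUBIC)
cv2.imwrite("pics/sc.png",a)
cv2.imwrite("pics/tc.png",cv2.resize(t[100:300,180:450],None,fx=2.9,fy=2.9,interpolation=cv2.INTER_CUBIC))
```

```text
(no output)
```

View pics/sc.png

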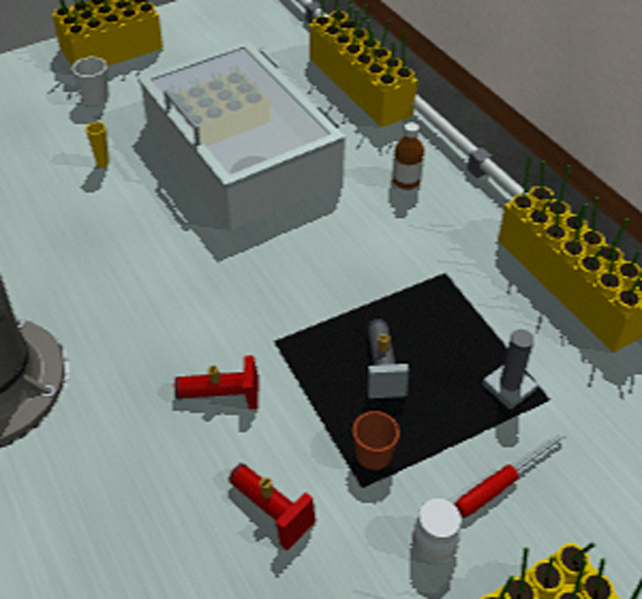

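View pics/tc.png

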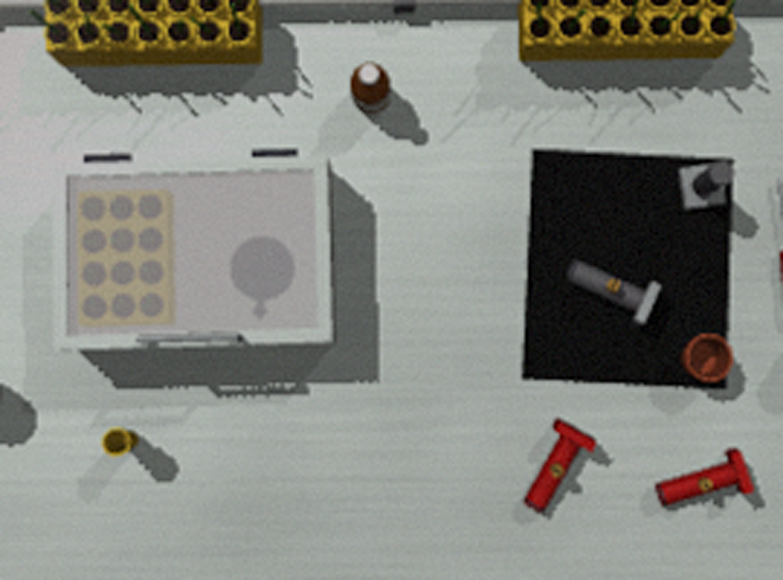

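```bash
cat > h.py <<'E'
import numpy as np, cv2
from scipy.spatial.transform import Rotation as R
from bench import get_obs, viewer, r
def K(p):
    f=200/np.tan(np.radians(p["fovy"]/2)); return f,p["cx"],p["cy"]
def proj(p,X):
    X=np.atleast_2d(X); c=X@p["world_to_cam"][:3,:3].T+p["world_to_cam"][:3,3]
    f,cx,cy=K(p); return np.c_[cx+f*c[:,0]/-c[:,2], cy-f*c[:,1]/-c[:,2]]
def unproj(p,uv,z):
    f,cx,cy=K(p); M=np.linalg.inv(p["world_to_cam"]); uv=np.atleast_2d(uv)
    d=np.c_[(uv[:,0]-cx)/f,-(uv[:,1]-cy)/f,-np.ones(len(uv))]@M[:3,:3].T
    return M[:3,3]+d*((z-M[2,3])/d[:,2])[:,None]
def best(p,t): 
    l=viewer.trace(p,t); return l[0] if l else None
def tool():
    o=get_obs(); return np.array(o["tcp_pos"]),R.from_rotvec(o["orientation"]).as_matrix(),o
def moveto(target,yaw=None):
    """row shift numbers to reach a world target; yaw = world angle of closing line (mod pi)"""
    t,M,o=tool(); s=M.T@(np.array(target)-t)/0.2; out=list(s.round(3))
    if yaw is not None:
        y=np.arctan2(M[1,1],M[0,1]); d=(yaw-y+np.pi/2)%np.pi-np.pi/2
        out.append(round(-d/(np.pi/2),3))   # tool z points down
    return out
E
python3 - <<'E'
from h import *
p=viewer.grab_frame("top"); q=viewer.grab_frame("side")
C=lambda l:[(180+x/2.9,100+y/2.9) for x,y in l]
S=lambda l:[(190+x/2.14,110+y/2.14) for x,y in l]
P=lambda n,a:print(n,a[:,:2].round(3).tolist())
P("mat",unproj(p,C([(533,150),(733,158),(727,387),(523,379)]),.003))
P("matS",unproj(q,S([(276,341),(446,274),(549,400),(363,486)]),.003))
P("lid",unproj(p,C([(60,165),(328,160),(332,343),(55,348)]),.112))
P("lidS",unproj(q,S([(142,80),(245,48),(344,140),(229,180)]),.112))
P("handle",unproj(p,C([(138,341),(242,341)]),.15))
P("handleS",unproj(q,S([(167,95),(198,130)]),.15))
P("pad,ptr",unproj(p,C([(262,267),(260,318)]),.016))
P("head top,foot,jet",unproj(p,C([(574,270),(648,302)]),.02)); P("jet",unproj(p,C([(614,285)]),.062))
P("headS",unproj(q,S([(378,325)]),.02));P("jetS",unproj(q,S([(383,338)]),.062))
P("pot, riser",unproj(p,C([(708,357),(715,178)]),.06))
m=viewer.trace(p,"mist_head"); 
for d in m:
    c=np.argwhere(d["pixels"])[:,::-1].astype(float); w=unproj(p,c,.025)[:,:2]; mu=w.mean(0); e,v=np.linalg.eigh(np.cov(w.T)); print(d["score"],mu.round(3),np.sqrt(e).round(4),v[:,1].round(3))
E
```

```text
mat [[0.732, -0.179], [0.717, -0.457], [0.399, -0.438], [0.414, -0.158]]
matS [[0.416, -0.161], [0.731, -0.184], [0.712, -0.46], [0.398, -0.437]]
lid [[0.7, 0.452], [0.702, 0.102], [0.463, 0.098], [0.461, 0.457]]
lidS [[0.46, 0.439], [0.681, 0.432], [0.699, 0.09], [0.475, 0.101]]
handle [[0.467, 0.342], [0.466, 0.21]]
handleS [[0.465, 0.324], [0.47, 0.205]]
pad,ptr [[0.572, 0.199], [0.502, 0.202]]
head top,foot,jet [[0.562, -0.229], [0.517, -0.33]]
jet [[0.537, -0.277]]
headS [[0.564, -0.227]]
jetS [[0.536, -0.277]]
pot, riser [[0.44, -0.4], [0.681, -0.417]]
0.84 [ 0.277 -0.398] [0.0111 0.0381] [-0.278  0.96 ]
0.65 [ 0.302 -0.2  ] [0.011  0.0354] [-0.852  0.524]
0.39 [0.82  0.046] [0.0154 0.0181] [-0.993 -0.114]
```

```bash
cat >> h.py <<'E'
def plan(pts):
    """pts: list of (x,y,z,closing-angle deg); prints a call's shift+turn numbers for each leg"""
    t,M,o=tool(); 
    for x,y,z,a in pts:
        cur=np.degrees(np.arctan2(M[1,1],M[0,1])); d=cur-a
        print((x,y,z,a),(M.T@(np.array([x,y,z])-t)/.2).round(3).tolist(),round(d/90,3))
        M=M@R.from_euler('z',d,degrees=True).as_matrix(); t=np.array([x,y,z])
E
python3 - <<'E'
from h import *
p=cv2.imread("pics/top0.png"); cv2.imwrite("pics/close.png",cv2.resize(p[180:220,365:415],None,fx=12,fy=12,interpolation=cv2.INTER_CUBIC))
plan([(.33,.56,.22,55),(.47,.40,.22,35),(.54,.20,.22,15),(.56,.02,.2,-5),(.55,-.14,.15,-24),(.55,-.247,.1,-24)])
E
```

```text
(0.33, 0.56, 0.22, 55) [-0.778, -0.219, 0.056] 0.204
(0.47, 0.4, 0.22, 35) [-1.032, -0.254, 0.0] 0.222
(0.54, 0.2, 0.22, 15) [-1.02, -0.287, 0.0] 0.222
(0.56, 0.02, 0.2, -5) [-0.895, -0.136, 0.1] 0.222
(0.55, -0.14, 0.15, -24) [-0.801, 0.02, 0.25] 0.211
(0.55, -0.247, 0.1, -24) [-0.489, 0.218, 0.25] 0.0
```

View pics/close.png

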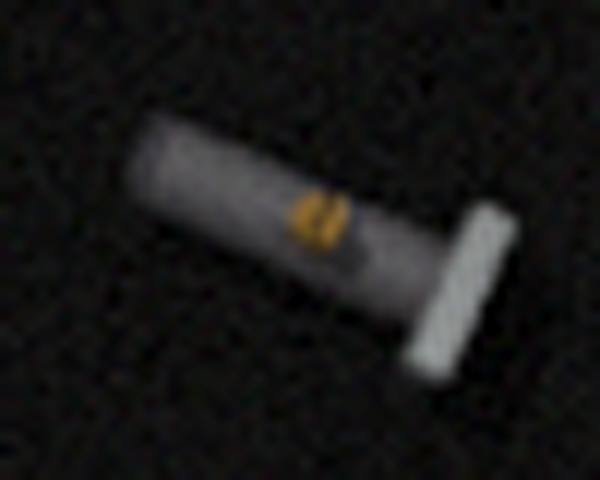

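The grey head with the brass jet shows at top-view pixel (391,199). It is the target: the red look-alikes are at (372,260) and (421,266), and the jetless riser at (423,163). Its axis runs about 24° off +y.

>>> {"method": "play_rows", "body": {
  "commands": [
    [[-1,-0.4,-0.11,0.03,0.1],[-1,-0.78,-0.22,0.056,0.204],[-1,-0.78,-0.22,0.056,0.204],[-1,-0.78,-0.22,0.056,0.204],[-1,-0.78,-0.22,0.056,0.204]]
  ],
  "grip_force": 20
}}

```text
clock: 1.47
tcp_pos: [0.3402, 0.5529, 0.22]
orientation: [0.963, 2.984, -0.003]
contact_force: [1.1, -1.4, -0.9]
grip_width: 0.0855
gripper_force: 0.0
```

>>> {"method": "play_rows", "body": {
  "commands": [
    [[-1,-1,-0.254,0,0.222],[-1,-1,-0.254,0,0.222],[-1,-1,-0.254,0,0.222],[-1,-1,-0.254,0,0.222],[-1,-1,-0.254,0,0.222],[-1,-1,-0.254,0,0.222]]
  ]
}}

```text
clock: 1.97
tcp_pos: [0.472, 0.3945, 0.2208]
orientation: [1.466, 2.773, -0.002]
contact_force: [-0.2, -2.1, -0.1]
grip_width: 0.0853
gripper_force: 0.0
```

>>> {"method": "play_rows", "body": {
  "commands": [
    [[-1,-1,-0.29,0,0.222],[-1,-1,-0.29,0,0.222],[-1,-1,-0.29,0,0.222],[-1,-1,-0.29,0,0.222],[-1,-1,-0.29,0,0.222],[-1,-1,-0.29,0,0.222]]
  ]
}}

```text
clock: 2.47
tcp_pos: [0.5352, 0.1963, 0.2209]
orientation: [1.925, 2.478, -0.003]
contact_force: [0.3, -1.7, -0.1]
grip_width: 0.0853
gripper_force: 0.0
```

>>> {"method": "play_rows", "body": {
  "commands": [
    [[-1,-0.9,-0.136,0.1,0.222],[-1,-0.9,-0.136,0.1,0.222],[-1,-0.9,-0.136,0.1,0.222],[-1,-0.9,-0.136,0.1,0.222],[-1,-0.9,-0.136,0.1,0.222],[-1,-0.9,-0.136,0.1,0.222]]
  ]
}}

```text
clock: 2.97
tcp_pos: [0.5525, 0.02, 0.2002]
orientation: [2.323, 2.113, -0.002]
contact_force: [-0.9, 0.4, -1.2]
grip_width: 0.0851
gripper_force: 0.0
```

Run:
```python
from h import *
t,M,o=tool(); print(t.round(4),o["clock"],np.round(o["joints"],3))
plan([(.55,-.15,.15,-24),(.55,-.247,.06,-24),(.55,-.247,.004,-24)])
```

```text
[0.5525 0.02   0.2002] 2.9667 [-0.57   0.337  0.524  1.911 -0.203  0.946 -0.046]
(0.55, -0.15, 0.15, -24) [-0.847, 0.068, 0.253] 0.207
(0.55, -0.247, 0.06, -24) [-0.442, 0.197, 0.451] 0.0
(0.55, -0.247, 0.004, -24) [0.001, -0.0, 0.28] 0.0
```

>>> {"method": "play_rows", "body": {
  "commands": [
    [[-1,-0.85,0.068,0.253,0.207],[-1,-0.85,0.068,0.253,0.207],[-1,-0.85,0.068,0.253,0.207],[-1,-0.85,0.068,0.253,0.207],[-1,-0.85,0.068,0.253,0.207],[-1,-0.85,0.068,0.253,0.207]]
  ]
}}

```text
clock: 3.47
tcp_pos: [0.5505, -0.1483, 0.1488]
orientation: [2.633, 1.713, -0.003]
contact_force: [0.6, 0.1, -0.2]
grip_width: 0.0852
gripper_force: 0.0
```

>>> {"method": "play_rows", "body": {
  "commands": [
    [[-1,-0.442,0.197,0.2,0],[-1,-0.442,0.197,0.45,0],[-1,-0.442,0.197,0.45,0],[-1,-0.442,0.197,0.45,0],[-1,-0.442,0.197,0.45,0]]
  ]
}}

```text
clock: 3.88
tcp_pos: [0.5508, -0.2415, 0.0572]
orientation: [-2.627, -1.717, 0.005]
contact_force: [0.3, -0.3, -0.5]
grip_width: 0.0857
gripper_force: 0.0
```

Run:
```python
from h import *
t,M,o=tool(); print(t.round(4),o["clock"],np.round(o["joints"],3))
plan([(.55,-.247,.004,-24)])
p=viewer.grab_frame("side"); cv2.imwrite("pics/s1.png",cv2.resize(p["pixels"][200:380,280:480,::-1],None,fx=3.3,fy=3.3,interpolation=cv2.INTER_CUBIC))
print(proj(p,[[.55,-.247,.02]]))
```

```text
[ 0.5508 -0.2415  0.0572] 3.8833 [-0.062  0.627  0.505  1.89  -0.435  0.739  0.278]
(0.55, -0.247, 0.004, -24) [-0.027, 0.008, 0.266] 0.004
[[366.66931156 267.74535271]]
```

View pics/s1.png

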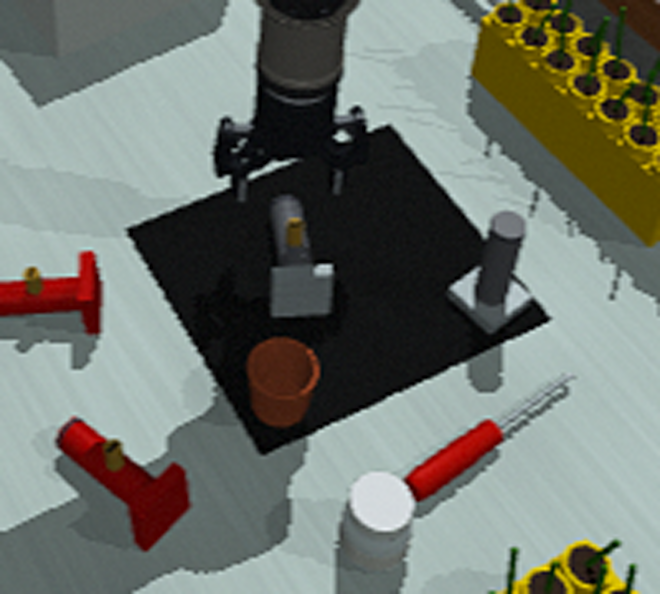

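The fingers straddle the head's top end (crop about 241 and 338, head at 287), so I descend and close.

>>> {"method": "play_rows", "body": {
  "commands": [
    [[-1,-0.01,0.008,0.15,0],[-1,-0.01,0.008,0.25,0],[-1,-0.01,0.008,0.27,0],[-1,-0.01,0.008,0.27,0],[1,-0.01,0.008,0.27,0],[1,-0.01,0.008,0.27,0],[1,-0.01,0.008,0.27,0],[1,-0.01,0.008,0.27,0],[1,-0.01,0.008,0.27,0],[1,-0.01,0.008,0.27,0]]
  ],
  "grip_force": 20
}}

```text
clock: 4.77
tcp_pos: [0.5531, -0.2443, 0.0064]
orientation: [-2.629, -1.72, -0.001]
contact_force: [-1.6, 1.7, 7.0]
grip_width: 0.0315
gripper_force: 18.8
```

Run:
```python
from h import *
t,M,o=tool(); print(t.round(4),o["clock"],np.round(o["contact_force"],1),o["grip_width"],M[:,0].round(3),M[:,1].round(3))
# arc in tool axes: G relative to start
h=95
d=np.array([.407,.913,0]);z=np.array([0,0,1.])
f=lambda ph:(h*np.cos(ph)-28*np.sin(ph))*d+(h*np.sin(ph)+28*np.cos(ph))*z
p0=np.radians(-6)
for a in range(2,92,8):
    print(a,(M.T@(f(np.radians(a))-f(p0))/200).round(3).tolist())
```

```text
[ 0.5531 -0.2443  0.0064] 4.7667 [-1.6  1.7  7. ] 0.03150601417035102 [0.4   0.916 0.001] [ 0.916 -0.4    0.   ]
2 [-0.017, -0.0, -0.067]
10 [-0.043, -0.0, -0.131]
18 [-0.078, -0.001, -0.19]
26 [-0.121, -0.001, -0.245]
34 [-0.171, -0.001, -0.292]
42 [-0.227, -0.002, -0.332]
50 [-0.289, -0.002, -0.364]
58 [-0.354, -0.002, -0.388]
66 [-0.421, -0.003, -0.402]
74 [-0.49, -0.003, -0.406]
82 [-0.559, -0.004, -0.401]
90 [-0.626, -0.005, -0.386]
```

>>> {"method": "play_rows", "body": {
  "commands": [
    [[1,-0.017,0,-0.067,0],[1,-0.043,0,-0.131,0],[1,-0.078,0,-0.19,0],[1,-0.121,0,-0.245,0],[1,-0.171,0,-0.292,0],[1,-0.227,0,-0.332,0],[1,-0.289,0,-0.364,0],[1,-0.354,0,-0.388,0],[1,-0.42,0,-0.402,0],[1,-0.42,0,-0.402,0]]
  ]
}}

```text
clock: 5.6
tcp_pos: [0.5173, -0.3259, 0.0869]
orientation: [2.63, 1.713, -0.002]
contact_force: [0.2, -0.5, -3.3]
grip_width: 0.0312
gripper_force: 21.2
```

Run:
```python
from h import *
t,M,o=tool(); print(t.round(4),o["clock"],np.round(o["contact_force"],1),o["grip_width"])
p=viewer.grab_frame("side"); cv2.imwrite("pics/s2.png",cv2.resize(p["pixels"][210:330,300:460,::-1],None,fx=4,fy=4,interpolation=cv2.INTER_CUBIC))
```

```text
[ 0.5173 -0.3259  0.0869] 5.6 [ 0.2 -0.5 -3.3] 0.031222092374744225
```

View pics/s2.png

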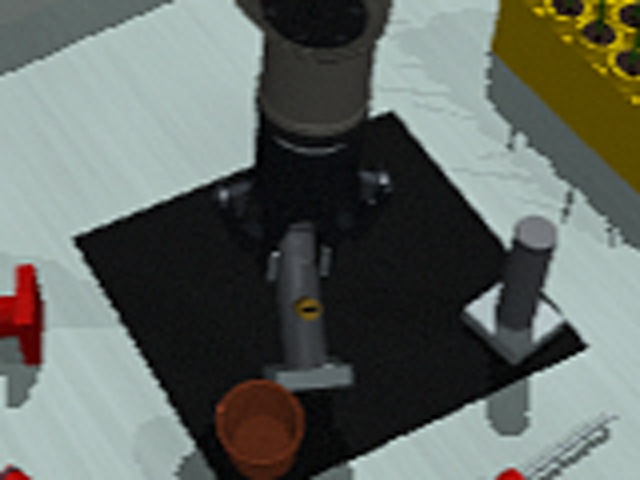

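The head follows the grip and leans about 65°, with its foot at crop (310,375) beside the pot at (260,430). I move it clear of the pot, finish tilting it up and release.

>>> {"method": "play_rows", "body": {
  "commands": [
    [[1,0,0,-0.1,0],[1,0.15,0,-0.12,0],[1,0.3,0,-0.12,0],[1,0.3,0,-0.08,0],[1,0.3,0,0,0],[1,0.26,0,-0.004,0],[1,0.22,0,-0.003,0],[1,0.18,0,0,0],[1,0.14,0,0.006,0],[1,0.13,0,0.01,0],[1,0.13,0,0.01,0]]
  ]
}}

```text
clock: 6.57
tcp_pos: [0.529, -0.3003, 0.0851]
orientation: [2.63, 1.715, 0.0]
contact_force: [-0.7, 0.3, 8.2]
grip_width: 0.0311
gripper_force: 25.1
```

>>> {"method": "play_rows", "body": {
  "commands": [
    [[0.3,0,0,0,0],[-0.2,0,0,0,0],[-1,0,0,0,0],[-1,0,0,0,0],[-1,0,0,0,0],[-1,0,0,0,0]]
  ]
}}

```text
clock: 7.07
tcp_pos: [0.5293, -0.2976, 0.0837]
orientation: [-2.629, -1.72, 0.001]
contact_force: [-0.3, -0.2, -0.1]
grip_width: 0.0856
gripper_force: 0.0
```

>>> {"method": "play_rows", "body": {
  "commands": [
    [[-1,0,0,-0.1,0],[-1,0,0,-0.3,0],[-1,0,0,-0.5,0],[-1,0,0,-0.7,0],[-1,0,0,-0.7,0]]
  ]
}}

```text
clock: 7.48
tcp_pos: [0.5329, -0.3005, 0.2318]
orientation: [2.621, 1.714, 0.011]
contact_force: [1.0, -0.8, 1.0]
grip_width: 0.0854
gripper_force: 0.0
```

Run:
```python
from h import *
t,M,o=tool(); print(t.round(4),o["clock"],np.round(o["contact_force"],1),np.round(o["joints"],3))
p=viewer.grab_frame("side"); cv2.imwrite("pics/s3.png",cv2.resize(p["pixels"][200:330,300:460,::-1],None,fx=4,fy=4,interpolation=cv2.INTER_CUBIC))
plan([(.55,-.12,.24,-10),(.54,.05,.24,-5),(.5,.2,.24,0),(.465,.27,.24,0),(.465,.27,.135,0)])
```

```text
[ 0.5329 -0.3005  0.2318] 7.4833 [ 1.  -0.8  1. ] [-0.062  0.418  0.634  1.755 -0.283  1.048  0.258]
(0.55, -0.12, 0.24, -10) [0.858, -0.275, -0.06] -0.151
(0.54, 0.05, 0.24, -5) [0.828, -0.197, -0.003] -0.056
(0.5, 0.2, 0.24, 0) [0.73, -0.265, -0.004] -0.056
(0.465, 0.27, 0.24, 0) [0.35, -0.175, -0.002] 0.0
(0.465, 0.27, 0.135, 0) [0.002, -0.004, 0.525] -0.0
```

View pics/s3.png

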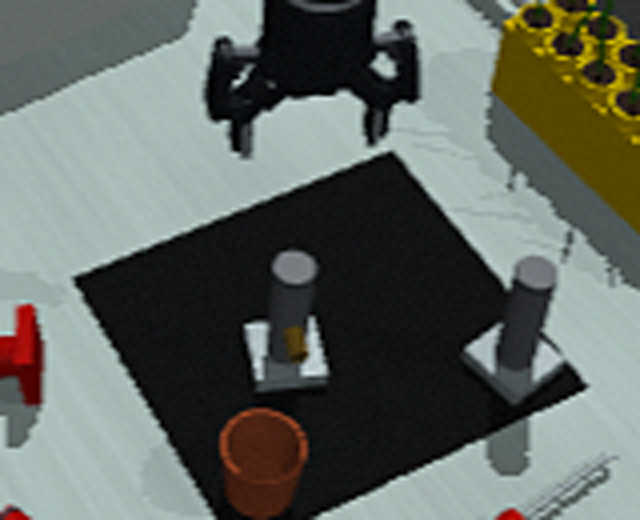

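The head stands upright at crop (294,267), jet towards the robot's right, clear of the pot. Next is the lid handle.

>>> {"method": "play_rows", "body": {
  "commands": [
    [[-1,0.2,-0.06,-0.06,0],[-1,0.858,-0.275,-0.06,-0.151],[-1,0.858,-0.275,-0.06,-0.151],[-1,0.858,-0.275,-0.06,-0.151],[-1,0.858,-0.275,-0.06,-0.151],[-1,0.858,-0.275,-0.06,-0.151]]
  ]
}}

```text
clock: 8.03
tcp_pos: [0.5481, -0.112, 0.2344]
orientation: [-2.395, -2.028, -0.0]
contact_force: [0.6, -0.7, -1.1]
grip_width: 0.0852
gripper_force: 0.0
```

>>> {"method": "play_rows", "body": {
  "commands": [
    [[-1,0.828,-0.197,-0.003,-0.056],[-1,0.828,-0.197,-0.003,-0.056],[-1,0.828,-0.197,-0.003,-0.056],[-1,0.828,-0.197,-0.003,-0.056],[-1,0.828,-0.197,-0.003,-0.056]]
  ]
}}

```text
clock: 8.45
tcp_pos: [0.5368, 0.0599, 0.2352]
orientation: [-2.302, -2.132, -0.001]
contact_force: [-0.2, 1.2, 0.4]
grip_width: 0.0853
gripper_force: 0.0
```

>>> {"method": "play_rows", "body": {
  "commands": [
    [[-1,0.73,-0.265,-0.004,-0.056],[-1,0.73,-0.265,-0.004,-0.056],[-1,0.73,-0.265,-0.004,-0.056],[-1,0.73,-0.265,-0.004,-0.056],[-1,0.73,-0.265,-0.004,-0.056]]
  ]
}}

```text
clock: 8.87
tcp_pos: [0.4953, 0.2082, 0.2362]
orientation: [-2.208, -2.231, 0.0]
contact_force: [-0.1, -0.4, 0.1]
grip_width: 0.0853
gripper_force: 0.0
```

Run:
```python
from h import *
t,M,o=tool(); print(t.round(4),o["clock"],np.round(o["joints"],3))
plan([(.466,.27,.2,0),(.466,.27,.133,0)])
```

```text
[0.4953 0.2082 0.2362] 8.8667 [-0.82   0.252  0.368  1.899 -0.109  1.011 -0.394]
(0.466, 0.27, 0.2, 0) [0.31, -0.143, 0.182] 0.007
(0.466, 0.27, 0.133, 0) [-0.001, 0.001, 0.335] -0.0
```

>>> {"method": "play_rows", "body": {
  "commands": [
    [[-1,0.31,-0.143,0.1,0.007],[-1,0.31,-0.143,0.18,0.007],[-1,0.31,-0.143,0.3,0.007],[-1,0.31,-0.143,0.45,0.007],[-1,0.31,-0.143,0.515,0.007],[-1,0.31,-0.143,0.515,0.007],[1,0.31,-0.143,0.515,0.007],[1,0.31,-0.143,0.515,0.007],[1,0.31,-0.143,0.515,0.007],[1,0.31,-0.143,0.515,0.007],[1,0.31,-0.143,0.515,0.007],[1,0.31,-0.143,0.515,0.007]]
  ],
  "grip_force": 20
}}

```text
clock: 9.87
tcp_pos: [0.4698, 0.2639, 0.135]
orientation: [2.231, 2.21, 0.003]
contact_force: [19.6, -1.1, -6.8]
grip_width: 0.0124
gripper_force: 11.6
```

Run:
```python
from h import *
t,M,o=tool(); print(t.round(4),o["clock"],np.round(o["contact_force"],1),o["grip_width"],o["gripper_force"])
a0=np.arctan2(50,235);Rr=np.hypot(50,235)
for th in [.08,.2,.32,.44,.56,.68,.8,.92,1.04,1.16,1.28,1.4,1.5,1.6,1.68,1.72]:
    d=np.array([-Rr*(np.cos(a0+th)-np.cos(a0)),0,Rr*(np.sin(a0+th)-np.sin(a0))])
    print(th,(M.T@d/200).round(3).tolist())
```

```text
[0.4698 0.2639 0.135 ] 9.8667 [19.6 -1.1 -6.8] 0.0124154839995844 11.588716506958008
0.08 [0.0, 0.024, -0.093]
0.2 [0.001, 0.074, -0.228]
0.32 [0.002, 0.139, -0.357]
0.44 [0.003, 0.219, -0.476]
0.56 [0.004, 0.313, -0.585]
0.68 [0.005, 0.42, -0.682]
0.8 [0.006, 0.537, -0.766]
0.92 [0.007, 0.664, -0.835]
1.04 [0.008, 0.798, -0.888]
1.16 [0.01, 0.937, -0.925]
1.28 [0.011, 1.08, -0.945]
1.4 [0.013, 1.224, -0.948]
1.5 [0.014, 1.343, -0.937]
1.6 [0.015, 1.461, -0.914]
1.68 [0.016, 1.553, -0.888]
1.72 [0.016, 1.599, -0.871]
```

>>> {"method": "play_rows", "body": {
  "commands": [
    [[1,0,0.03,-0.05,0],[1,0,0.045,-0.093,0],[1,0,0.095,-0.228,0],[1,0,0.16,-0.357,0],[1,0,0.24,-0.476,0],[1,0,0.333,-0.585,0],[1,0,0.44,-0.682,0],[1,0,0.557,-0.766,0],[1,0,0.684,-0.835,0],[1,0,0.818,-0.888,0],[1,0,0.957,-0.925,0]]
  ]
}}

```text
clock: 10.78
tcp_pos: [0.6607, 0.2664, 0.3229]
orientation: [-2.224, -2.214, -0.01]
contact_force: [-1.9, 7.4, 4.3]
grip_width: 0.0088
gripper_force: 21.7
```

Run:
```python
from h import *
t,M,o=tool(); print(t.round(4),o["clock"],np.round(o["contact_force"],1),o["grip_width"],o["gripper_force"])
d=t+[0,0,.019]-[.702,.27,.1]; print("theta~",np.arctan2(d[2],-d[0])-np.arctan2(50,235),np.hypot(d[0],d[2]))
```

```text
[0.6607 0.2664 0.3229] 10.7833 [-1.9  7.4  4.3] 0.0088149289034019 21.691543757915497
theta~ 1.1921067995605223 0.2453533891333488
```

>>> {"method": "play_rows", "body": {
  "commands": [
    [[1,0,0.143,-0.02,0],[1,0,0.287,-0.023,0],[1,0,0.406,-0.012,0],[1,0,0.524,0.011,0],[1,0,0.59,0.025,0],[-1,0,0.59,0.025,0],[-1,0,0.59,0.025,0],[-1,0,0.59,0.025,0],[-1,0,0.59,0.0,0],[-1,0,0.59,-0.2,0],[-1,0,0.59,-0.4,0],[-1,0,0.59,-0.4,0]]
  ]
}}

```text
clock: 11.78
tcp_pos: [0.7794, 0.2603, 0.4106]
orientation: [2.227, 2.206, 0.018]
contact_force: [0.7, 0.5, 3.4]
grip_width: 0.0851
gripper_force: 0.0
```

Run:
```python
from h import *
t,M,o=tool(); print(t.round(4),o["clock"],np.round(o["contact_force"],1),o["grip_width"],np.round(o["joints"],3))
plan([(.6,.13,.38,-5),(.55,-.03,.3,-10),(.53,-.17,.25,-20),(.52,-.3,.2,-24)])
```

```text
[0.7794 0.2603 0.4106] 11.7833 [0.7 0.5 3.4] 0.08505436993446978 [-0.564  0.706  0.396  0.838 -0.253  1.622 -0.282]
(0.6, 0.13, 0.38, -5) [-0.661, -0.893, 0.14] 0.05
(0.55, -0.03, 0.3, -10) [-0.821, -0.184, 0.394] 0.056
(0.53, -0.17, 0.25, -20) [-0.708, 0.02, 0.246] 0.111
(0.52, -0.3, 0.2, -24) [-0.63, 0.173, 0.247] 0.044
```

>>> {"method": "play_rows", "body": {
  "commands": [
    [[-1,0,-0.3,0.0,0],[-1,-0.66,-0.89,0.1,0.05],[-1,-0.66,-0.89,0.14,0.05],[-1,-0.66,-0.89,0.14,0.05],[-1,-0.66,-0.89,0.14,0.05],[-1,-0.66,-0.89,0.14,0.05],[-1,-0.66,-0.89,0.14,0.05]]
  ]
}}

```text
clock: 12.37
tcp_pos: [0.5951, 0.1243, 0.3725]
orientation: [-2.323, -2.113, 0.002]
contact_force: [1.3, -1.5, 0.6]
grip_width: 0.0853
gripper_force: 0.0
```

>>> {"method": "play_rows", "body": {
  "commands": [
    [[-1,-0.82,-0.18,0.39,0],[-1,-0.82,-0.18,0.39,0],[-1,-0.82,-0.18,0.39,0],[-1,-0.82,-0.18,0.39,0],[-1,-0.82,-0.18,0.39,0],[-1,-0.82,-0.18,0.39,0]]
  ]
}}

```text
clock: 12.87
tcp_pos: [0.5461, -0.0351, 0.2925]
orientation: [-2.324, -2.112, 0.004]
contact_force: [0.1, 0.1, 0.3]
grip_width: 0.0853
gripper_force: 0.0
```

Run:
```python
from h import *
t,M,o=tool(); print(t.round(4),o["clock"],np.round(o["joints"],3))
p=viewer.grab_frame("top"); q=viewer.grab_frame("side")
a=cv2.resize(p["pixels"][140:260,190:430,::-1],None,fx=3.3,fy=3.3,interpolation=cv2.INTER_CUBIC)
b=np.hstack([cv2.resize(q["pixels"][x:x+60,y:y+120,::-1],None,fx=3.3,fy=3.3,interpolation=cv2.INTER_CUBIC) for x,y in((140,250),(250,320))])
cv2.imwrite("pics/b4.png",np.vstack([a,b])); 
import pickle; pickle.dump((p,q),open("b4.pkl","wb"))
for n,c in(("top",p),("side",q)):
    for k in("pad","mist_head"):
        print(n,k,[(np.round(d["rect"],1).tolist(),round(d["score"],2)) for d in viewer.trace(c,k)])
```

```text
[ 0.5461 -0.0351  0.2925] 12.8667 [-0.474  0.223  0.506  1.814 -0.117  1.138 -0.025]
top pad [([261.1, 181.6, 282.2, 208.5], 0.83)]
top mist_head [([406.5, 254.0, 436.9, 273.4], 0.76), ([360.6, 243.6, 385.9, 272.5], 0.67), ([387.1, 194.8, 410.3, 214.4], 0.5)]
side pad [([293.8, 182.9, 318.7, 196.9], 0.55)]
side mist_head [([296.4, 327.9, 338.2, 366.2], 0.98), ([362.4, 263.0, 382.3, 295.6], 0.81), ([270.1, 277.8, 309.7, 299.7], 0.57)]
```

View pics/b4.png

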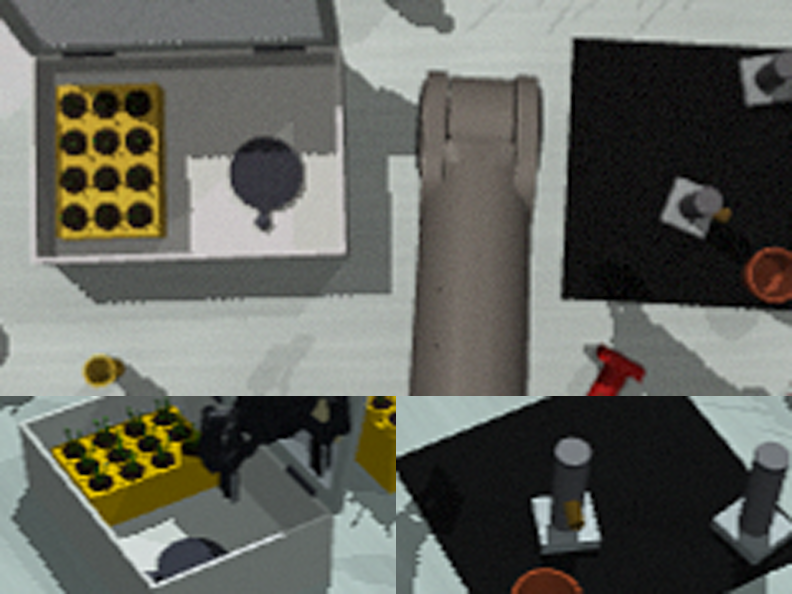

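Run:
```python
from h import *
import pickle
p,q=pickle.load(open("b4.pkl","rb"))
g=p["pixels"].max(2)
roi=np.zeros_like(g); roi[178:212,255:288]=1
m=((g<95)&(roi>0)).astype(np.uint8)
n,l,s,c=cv2.connectedComponentsWithStats(m); k=1+np.argmax(s[1:,4]); m=(l==k).astype(np.uint8); print("area",s[k])
big=cv2.resize(np.where(roi>0,g,255).astype(np.uint8),None,fx=8,fy=8,interpolation=cv2.INTER_CUBIC)
mb=cv2.resize(m*255,None,fx=8,fy=8,interpolation=cv2.INTER_CUBIC)
mb=(mb>127).astype(np.uint8)
disc=cv2.morphologyEx(mb,cv2.MORPH_OPEN,cv2.getStructuringElement(cv2.MORPH_ELLIPSE,(101,101)))
M=cv2.moments(disc,True); cd=np.array([M["m10"],M["m01"]])/M["m00"]; rad=np.sqrt(M["m00"]/np.pi)/8
pts=np.argwhere(mb)[:,::-1]; d=np.linalg.norm(pts-cd,axis=1); far=pts[d>d.max()-4].mean(0)
pp=pts[d>rad*8*1.15].mean(0)
f=lambda v:(v+.5)/8-.5
W=unproj(p,[f(cd),f(far),f(pp)],.016)[:,:2]; print("pad",W.round(4).tolist(),"rad px",rad,"yaws",[round(np.degrees(np.arctan2(*(w-W[0])[::-1])),1) for w in W[1:]])
T=lambda x,y:(190+x/3.3-.35,140+y/3.3-.35)
S=lambda x,y:(320+(x-396)/3.3-.35,250+(y-396)/3.3-.35)
P=lambda n,a:print(n,a[:,:2].round(4).tolist())
P("top T",unproj(p,[T(707,201)],.123));P("top S",unproj(q,[S(573,452)],.123))
F=unproj(p,[T(681,178),T(722,195),T(704,238),T(661,220)],.017);P("foot T",F);P("mean",F.mean(0)[None])
F=unproj(q,[S(532,500),S(590,493),S(600,543),S(541,551)],.017);P("foot S",F);P("mean",F.mean(0)[None])
P("jet",unproj(p,[T(726,215)],.061));P("jetS",unproj(q,[S(573,515)],.061))
```

```text
area [260 181  22  29 423]
pad [[0.5719, 0.1989], [0.5031, 0.2026], [0.512, 0.2022]] rad px 11.098019264050702 yaws [np.float64(177.0), np.float64(176.9)]
top T [[0.5237, -0.3118]]
top S [[0.5202, -0.3161]]
foot T [[0.5593, -0.3018], [0.5382, -0.3507], [0.4866, -0.3276], [0.5089, -0.2764]]
mean [[0.5232, -0.3141]]
foot S [[0.5048, -0.2806], [0.5588, -0.3025], [0.5334, -0.3549], [0.4798, -0.334]]
mean [[0.5192, -0.318]]
jet [[0.5113, -0.3457]]
jetS [[0.5092, -0.3395]]
```

The lid is open. The pad is at (0.572, 0.199) with its pointer at 177°, and the head is at (0.522, -0.315) with its jet at about -114°, so it needs a turn of -69°.

Run:
```python
from h import *
plan([(.53,-.2,.25,-6),(.522,-.315,.18,0),(.522,-.315,.083,0)])
```

```text
(0.53, -0.2, 0.25, -6) [-0.865, -0.024, 0.219] 0.012
(0.522, -0.315, 0.18, 0) [-0.576, 0.02, 0.35] -0.067
(0.522, -0.315, 0.083, 0) [-0.0, -0.001, 0.485] 0.0
```

>>> {"method": "play_rows", "body": {
  "commands": [
    [[-1,-0.865,-0.024,0.219,0.012],[-1,-0.865,-0.024,0.219,0.012],[-1,-0.865,-0.024,0.219,0.012],[-1,-0.865,-0.024,0.219,0.012],[-1,-0.865,-0.024,0.219,0.012],[-1,-0.865,-0.024,0.219,0.012]]
  ]
}}

```text
clock: 13.67
tcp_pos: [0.5276, -0.2055, 0.2491]
orientation: [2.342, 2.093, -0.003]
contact_force: [0.3, 0.1, 1.1]
grip_width: 0.0852
gripper_force: 0.0
```

>>> {"method": "play_rows", "body": {
  "commands": [
    [[-1,-0.576,0.02,0.35,-0.067],[-1,-0.576,0.02,0.35,-0.067],[-1,-0.576,0.02,0.35,-0.067],[-1,-0.576,0.02,0.35,-0.067],[-1,-0.576,0.02,0.35,-0.067],[-1,-0.576,0.02,0.35,-0.067],[-1,-0.576,0.02,0.35,-0.067]]
  ]
}}

```text
clock: 14.25
tcp_pos: [0.5223, -0.3142, 0.1802]
orientation: [2.219, 2.223, 0.003]
contact_force: [-0.2, 1.6, 0.6]
grip_width: 0.0854
gripper_force: 0.0
```

Run:
```python
from h import *
t,M,o=tool(); print(t.round(4),o["clock"])
plan([(.522,-.315,.083,0)])
```

```text
[ 0.5223 -0.3142  0.1802] 14.25
(0.522, -0.315, 0.083, 0) [-0.005, -0.002, 0.486] 0.001
```

Grip firmly this time so the head doesn't swing.

>>> {"method": "play_rows", "body": {
  "commands": [
    [[-1,-0.005,-0.002,0.2,0],[-1,-0.005,-0.002,0.4,0],[-1,-0.005,-0.002,0.486,0],[-1,-0.005,-0.002,0.486,0],[1,-0.005,-0.002,0.486,0],[1,-0.005,-0.002,0.486,0],[1,-0.005,-0.002,0.486,0],[1,-0.005,-0.002,0.486,0],[1,-0.005,-0.002,0.486,0],[1,-0.005,-0.002,0.486,0],[1,-0.005,-0.002,0.486,0]]
  ],
  "grip_force": 50
}}

```text
clock: 15.17
tcp_pos: [0.5217, -0.3182, 0.084]
orientation: [2.221, 2.217, 0.003]
contact_force: [1.7, 1.1, 7.2]
grip_width: 0.0308
gripper_force: 49.2
```

Run:
```python
from h import *
t,M,o=tool(); print(t.round(4),o["clock"],np.round(o["contact_force"],1),o["grip_width"],np.round(o["joints"],3))
plan([(.522,-.315,.23,0),(.54,-.14,.26,-15),(.54,.04,.26,-40),(.572,.199,.26,-68.7)])
```

```text
[ 0.5217 -0.3182  0.084 ] 15.1667 [1.7 1.1 7.2] 0.030754260719533712 [ 0.097  0.587  0.475  1.859 -0.37   0.779  0.768]
(0.522, -0.315, 0.23, 0) [0.015, 0.004, -0.73] -0.001
(0.54, -0.14, 0.26, -15) [0.875, 0.091, -0.151] 0.167
(0.54, 0.04, 0.26, -40) [0.869, -0.233, -0.001] 0.278
(0.572, 0.199, 0.26, -68.7) [0.712, -0.388, -0.0] 0.319
```

>>> {"method": "play_rows", "body": {
  "commands": [
    [[1,0,0,-0.15,0],[1,0,0,-0.35,0],[1,0,0,-0.55,0],[1,0.015,0.004,-0.73,0],[1,0.015,0.004,-0.73,0]]
  ]
}}

```text
clock: 15.58
tcp_pos: [0.5238, -0.3169, 0.2357]
orientation: [2.217, 2.211, 0.007]
contact_force: [1.3, -1.0, -2.3]
grip_width: 0.0308
gripper_force: 51.1
```

>>> {"method": "play_rows", "body": {
  "commands": [
    [[1,0.15,0.02,-0.05,0.04],[1,0.35,0.04,-0.1,0.08],[1,0.55,0.06,-0.15,0.12],[1,0.75,0.08,-0.15,0.167],[1,0.875,0.091,-0.15,0.167],[1,0.875,0.091,-0.15,0.167]]
  ]
}}

```text
clock: 16.08
tcp_pos: [0.5398, -0.1315, 0.257]
orientation: [-2.481, -1.919, -0.002]
contact_force: [0.5, 1.2, -4.8]
grip_width: 0.0307
gripper_force: 50.4
```

>>> {"method": "play_rows", "body": {
  "commands": [
    [[1,0.2,-0.05,0,0.06],[1,0.4,-0.1,0,0.12],[1,0.6,-0.16,0,0.2],[1,0.8,-0.21,0,0.278],[1,0.869,-0.233,0,0.278],[1,0.869,-0.233,0,0.278]]
  ]
}}

```text
clock: 16.58
tcp_pos: [0.5387, 0.0471, 0.257]
orientation: [-2.841, -1.334, 0.002]
contact_force: [-0.6, -0.2, -3.5]
grip_width: 0.0312
gripper_force: 50.6
```

Run:
```python
from h import *
t,M,o=tool(); print(t.round(4),o["clock"],np.round(o["contact_force"],1),o["grip_width"],np.round(o["joints"],3))
plan([(.572,.199,.23,-68.7)])
```

```text
[0.5387 0.0471 0.257 ] 16.5833 [-0.6 -0.2 -3.5] 0.031204891517991152 [-0.705  0.256  0.61   1.878 -0.17   1.061 -0.72 ]
(0.572, 0.199, 0.23, -68.7) [0.691, -0.356, 0.136] 0.322
```

>>> {"method": "play_rows", "body": {
  "commands": [
    [[1,0.2,-0.1,0,0.08],[1,0.4,-0.2,0.02,0.16],[1,0.6,-0.3,0.06,0.24],[1,0.691,-0.356,0.136,0.322],[1,0.691,-0.356,0.136,0.322],[1,0.691,-0.356,0.136,0.322]]
  ]
}}

```text
clock: 17.08
tcp_pos: [0.5729, 0.1938, 0.2285]
orientation: [3.087, 0.576, -0.007]
contact_force: [-0.6, -1.2, -2.8]
grip_width: 0.031
gripper_force: 50.9
```

Run:
```python
from h import *
t,M,o=tool(); print(t.round(4),o["clock"],np.round(o["contact_force"],1),o["grip_width"])
q=viewer.grab_frame("side"); p=viewer.grab_frame("top")
im=q["pixels"][:,:,::-1].copy()
# model overlay of expected foot + jet, with head axis at TCP
c=np.array([t[0],t[1],t[2]-.081]); y=np.radians(177); X=np.array([np.cos(y),np.sin(y),0]);Y=np.array([-X[1],X[0],0]);Z=np.array([0,0,1.])
ft=[c+28e-3*(a*X+b*Y)+h*Z for h in(0,.014) for a,b in((1,1),(1,-1),(-1,-1),(-1,1))]
F=5; x0,y0=250,110
big=cv2.resize(im[y0:y0+110,x0:x0+130],None,fx=F,fy=F,interpolation=cv2.INTER_CUBIC)
px=lambda u:((u-[x0,y0]+.5)*F).astype(int)
for k in(0,4): cv2.polylines(big,[px(proj(q,ft[k:k+4]))],True,(0,255,0),1)
cv2.circle(big,px(proj(q,c+38e-3*X+58e-3*Z))[0],4,(255,0,255),1)
cv2.imwrite("pics/s5.png",big)
plan([(.572,.199,.097,-68.7)])
```

```text
[0.5729 0.1938 0.2285] 17.0833 [-0.6 -1.2 -2.8] 0.03104087201228001
(0.572, 0.199, 0.097, -68.7) [0.007, -0.046, 0.667] -0.005
```

View pics/s5.png

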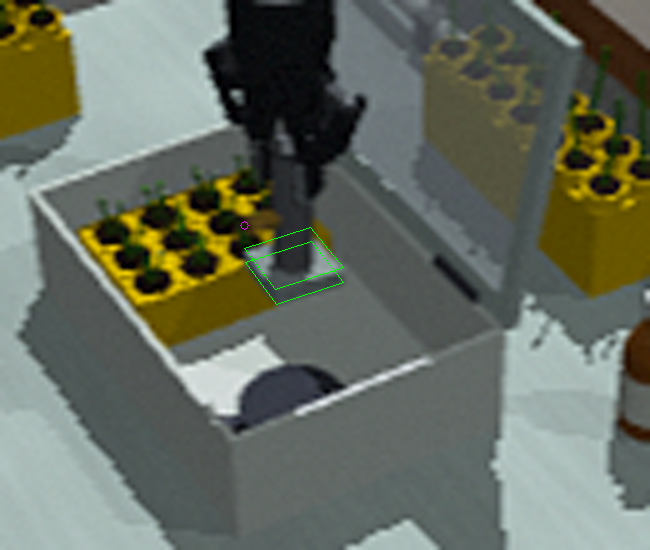

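The foot matches the overlay and the jet points towards the case front (crop 260,220). Lowering onto the pad.

>>> {"method": "play_rows", "body": {
  "commands": [
    [[1,0.007,-0.04,0,-0.005],[1,0.007,-0.04,0.15,-0.005],[1,0.007,-0.04,0.3,-0.005],[1,0.007,-0.04,0.45,-0.005],[1,0.007,-0.04,0.55,-0.005],[1,0.007,-0.04,0.6,-0.005],[1,0.007,-0.04,0.63,-0.005],[1,0.007,-0.04,0.63,-0.005]]
  ]
}}

```text
clock: 17.85
tcp_pos: [0.5729, 0.1992, 0.1049]
orientation: [3.088, 0.58, -0.001]
contact_force: [-0.3, 0.1, -4.7]
grip_width: 0.0308
gripper_force: 50.7
```

Run:
```python
from h import *
t,M,o=tool(); print(t.round(4),o["clock"],np.round(o["contact_force"],1))
plan([(.572,.199,.097,-68.7)])
```

```text
[0.5729 0.1992 0.1049] 17.85 [-0.3  0.1 -4.7]
(0.572, 0.199, 0.097, -68.7) [-0.005, -0.001, 0.04] -0.0
```

>>> {"method": "play_rows", "body": {
  "commands": [
    [[1,-0.005,0,0.025,0],[1,-0.005,0,0.04,0],[1,-0.005,0,0.045,0],[1,-0.005,0,0.045,0]]
  ]
}}

```text
clock: 18.18
tcp_pos: [0.573, 0.1995, 0.098]
orientation: [-3.086, -0.58, -0.004]
contact_force: [-1.7, -1.1, 5.0]
grip_width: 0.0307
gripper_force: 52.0
```

>>> {"method": "play_rows", "body": {
  "commands": [
    [[0.4,0,0,0,0],[0,0,0,0,0],[-1,0,0,0,0],[-1,0,0,0,0],[-1,0,0,0,0],[-1,0,0,0,0],[-1,0,0,-0.1,0],[-1,0,0,-0.3,0],[-1,0,0,-0.5,0],[-1,0,0,-0.7,0],[-1,0,0,-0.8,0],[-1,0,0,-0.8,0]]
  ]
}}

```text
clock: 19.18
tcp_pos: [0.5749, 0.1998, 0.2617]
orientation: [-3.085, -0.58, -0.014]
contact_force: [1.3, -0.8, 0.5]
grip_width: 0.0851
gripper_force: 0.0
```

Run:
```python
from h import *
t,M,o=tool(); print(t.round(4),o["clock"],np.round(o["joints"],3))
plan([(.54,.03,.28,-45)])
```

```text
[0.5749 0.1998 0.2617] 19.1833 [-0.934  0.387  0.66   1.727 -0.264  1.107 -1.391]
(0.54, 0.03, 0.28, -45) [-0.47, 0.728, -0.097] -0.263
```

>>> {"method": "play_rows", "body": {
  "commands": [
    [[-1,-0.47,0.728,-0.1,-0.26],[-1,-0.47,0.728,-0.1,-0.26],[-1,-0.47,0.728,-0.1,-0.26],[-1,-0.47,0.728,-0.1,-0.26],[-1,-0.47,0.728,-0.1,-0.26],[-1,-0.47,0.728,-0.1,-0.26]]
  ]
}}

```text
clock: 19.68
tcp_pos: [0.5366, 0.0251, 0.2763]
orientation: [2.91, 1.184, 0.0]
contact_force: [-0.4, 0.9, 0.6]
grip_width: 0.0856
gripper_force: 0.0
```

>>> {"method": "play_rows", "body": {
  "commands": [
    [[-1,-0.6,0.6,0,0],[-1,-0.6,0.6,0,0],[-1,-0.6,0.6,0,0],[-1,-0.6,0.6,0,0],[-1,-0.6,0.6,0,0],[-1,-0.6,0.6,0,0]]
  ]
}}

```text
clock: 20.18
tcp_pos: [0.5362, -0.1423, 0.2756]
orientation: [2.908, 1.187, -0.001]
contact_force: [1.0, 1.2, -0.4]
grip_width: 0.0855
gripper_force: 0.0
```

Run:
```python
from h import *
t,M,o=tool(); print(t.round(4),o["clock"])
p=viewer.grab_frame("top"); q=viewer.grab_frame("side")
pad=np.array([.572,.199,.016]); y=np.radians(177); X=np.array([np.cos(y),np.sin(y),0]);Y=np.array([-X[1],X[0],0]);Z=np.array([0,0,1.])
out=[]
for c,x0,y0,w,h in((p,245,165,55,75),(q,280,135,55,75)):
    F=7; im=cv2.resize(c["pixels"][y0:y0+h,x0:x0+w,::-1],None,fx=F,fy=F,interpolation=cv2.INTER_CUBIC); o2=im.copy()
    px=lambda u:((u-[x0,y0]+.5)*F).astype(int)
    cv2.polylines(o2,[px(proj(c,[pad+.028*(a*X+b*Y)+.014*Z for a,b in((1,1),(1,-1),(-1,-1),(-1,1))]))],True,(0,255,0),1)
    cv2.polylines(o2,[px(proj(c,[pad+.016*(np.cos(s)*X+np.sin(s)*Y)+.12*Z for s in np.linspace(0,6.28,24)]))],True,(255,255,0),1)
    cv2.circle(o2,px(proj(c,pad+.038*X+.058*Z))[0],3,(255,0,255),1)
    out+=[o2]
cv2.imwrite("pics/f6.png",np.hstack(out))
```

```text
[ 0.5362 -0.1423  0.2756] 20.1833
```

View pics/f6.png

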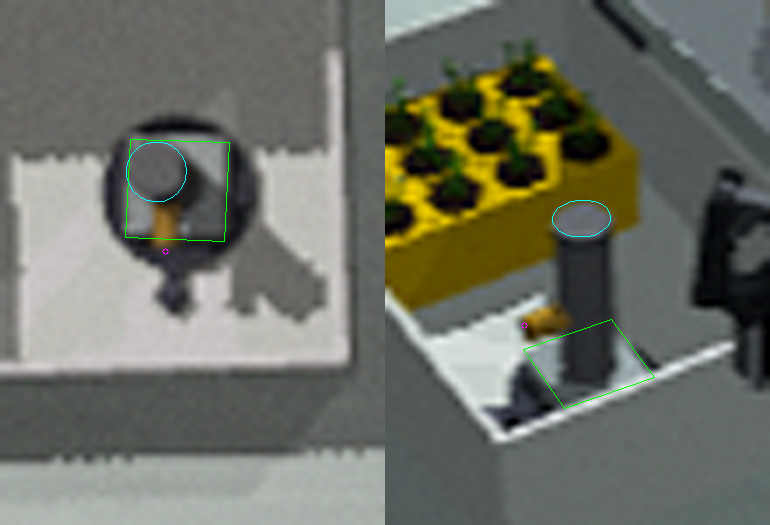

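The head stands upright on the pad. Its foot, top circle and jet tip all match the predicted overlay in both views (top view jet at 165,240), and the lid is open.

```bash
python3 -c "
from h import *
print(r.hand_in())"
```

```text
the job is handed in; nothing more can be done
None
```

The job is handed in, though the hand-in gave no verdict: the mist head was stood up on the mat and let go, the lid is open, and in the last pictures the head stands centred on the pad with its jet along the pointer.

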